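# Find the tight end of the dough sheeter's rollers with a taper gauge

### The job

The dough sheeter on the worktop rolls one edge thinner than the other. Take the steel taper gauge out of its wooden block and, keeping it upright with its flat faces toward the rollers, lower it gently between the two rollers near their left end until it drags snugly on both, draw it out and feel near the right end the same way. Finish with it snug in the tighter end, the one where it stops higher (either end if you feel no difference), still gripping it and holding it at that depth so that I can set the other end's thumbscrew to match; do not disturb the tub, the round cutter or the measuring cup.

Things in the scene. Friction and masses are not known exactly. Their poses are not given: they have to be found in the camera images.
- sheeter: steel dough sheeter fixed, 130 (x) x 190 (y) x 134 mm high; crank reaches 151 mm to its right. Origin: centre of its underside, on the worktop; z up, y along the rollers to the left end, x to its back. Two level rollers lie side by side along y, axes at z = 105 mm, between arched side plates (inner faces y = +-73, tops z = 134 mm). Empty below them down to z = 16 mm; nothing moves
- nip_left (a point): fixed point of the sheeter between the rollers, level with their axes, 45 mm left of the middle: feel here for the left end (the left end counts from 25 mm left of the middle). The gap between the rollers is 3 to 8 mm, unlike at the two ends, and its centre is within 1 mm of this point in the sheeter's x
- nip_right (a point): the same, 45 mm right of the middle: feel here for the right end (counts from 25 mm right of the middle)
- front_roller: front roller (nearer the robot), rigid steel, 32 mm thick, 140 mm long, parallel to the sheeter's y; origin at the middle of its axis
- back_roller: back roller, rigid steel, 32 mm thick, 140 mm long, out of parallel by at most 0.025 rad seen from above; origin at the middle of its axis, y along it to the left
- back_left (a point): point on the back roller's axis 60 mm left of its middle
- bearings: two dark bearing blocks with black thumbscrews, outside the side plates, carrying the back roller; origin at the middle of the back roller's axis, x and y parallel to the sheeter's. Where back_left lies at negative x in this frame, the left end of the gap is the tighter one (by 1.5 times that amount at the feeling points)
- block: light wooden block fixed to the worktop, 78 (x) x 64 (y) x 105 mm high; origin at the centre of its underside. The gauge hangs upright in its front slot (15 x 25 mm, right through, 14 mm toward -x from the centre); a second, narrow slot is empty
- gauge: taper gauge, 151 mm long, 120 g +-20 %, upright in the block, axes parallel to the block's. Origin at the middle of its tip, z from tip to handle, x through its thickness, y across its width. Steel blade 20 mm wide, 90 mm long, evenly 2 mm thick at the tip to 11 mm at the top (1 mm per 10 mm): in a 5 mm gap it stops with its tip about 30 mm below the rollers' axes
- gauge_grip (a point): middle of the gauge's flat wooden handle, 123 mm above the tip; handle 14 mm thick (gauge x) and 24 mm wide (gauge y), from 95 to 151 mm above the tip: grip it across the 14 mm. Under it a steel collar 24 x 34 x 5 mm rests on the block. Blade on both rollers: the push needed grows about 4 N per mm, 5 N is snug; if it touches one roller first, ease it sideways off that one
- tub: bystander: pale tub with dark lid, 72 mm across, 81 mm high, origin at the centre of its underside
- cutter: bystander: round metal dough cutter, 74 mm across, 32 mm high, origin at the centre of its underside
- cup: bystander: measuring cup with a long handle, 74 x 135 x 42 mm, origin at the centre of its underside

How it is judged:
By the outcome, as a careful person would: the job done as asked, in the order asked, and still so for the second after the job is handed in, while the arm keeps its last pose, push and grip.
It also fails if it takes over 64 s, if anything falls off the work surface, if the arm or the gripper's body presses on something with over 40 N, if the wrist force passes 120 N, or if a joint passes its speed limit or range.

### The arm

A 7-joint arm with a two-finger parallel gripper is mounted at the origin on a cart in front of the work surface, level with it; the furniture and walls round the work are solid. World frame = base frame: x ahead of the robot, y to its left, z up, the work surface at z = 0. Lengths are in mm, angles in rad, forces in N, time in s.
With the tool pointing down it reaches from about 400 to 875 mm from the base axis. Payload 4.4 kg.
Tool frame: the origin (TCP) lies midway between the tips of the shut fingers; the grasp point (between the pads) lies ctrl.grip_depth behind it (ctrl.grip_depth is the distance from the TCP to the grasp point, in mm); z points along the fingers, y is the line along which they close (so a half turn about z gives the same grasp; the last joint's range is limited). The gripper opens to 85 mm and grips with 20 to 120 N. Pads are 22 mm wide; open, the fingers measure 114 mm over their backs; the gripper's body (76 mm by 85 mm) begins 54 mm behind the grasp point. The pads swing forward as they close: fully open they stand 13 mm farther back than shut.
Start: joints at [-1.299, 0.628, 0.038, 1.517, -0.027, 0.996, -0.02], TCP at [215.395, 613.289, 231.313] pointing down, gripper open.
Joint ranges: [-3.06, 3.06], [-0.37, 2.12], [-1.25, 1.32], [0.18, 2.47], [-1.1, 4.24], [0.23, 1.98], [-2.94, 2.94]. Speed limits (rad/s): [2.57, 2.57, 3.14, 3.14, 3.14, 3.14, 3.14].

### API

Orientations are given as [roll, pitch, yaw] about the fixed x, y, z axes, in that order (R = Rz(yaw) Ry(pitch) Rx(roll)).
In Python, from cell import ctrl gives the robot as it stands.
- The arm moves only by the tool carry_out, never from a script. Its argument "deltas" is one flat list of numbers, 7 for each row, row after row: the turn, a rotation vector about the tool's x, y, z in degrees, then the shift along the tool's x, y, z in m, then the closure, from -1 (fully open) to 1 (shut). In form: [wx, wy, wz, dx, dy, dz, claw, wx, wy, wz, dx, dy, dz, claw, ...]. A call has 1 to 12 rows; each row shifts and turns the commanded pose from where the row before left it, along the tool's axes as they then stand; what a row does not reach is not made up. A row lasts 1/8 s, in which the tool goes at most 62.5 mm and 10.7 degrees, less where a joint would pass 70% of its speed; a pose out of reach is approached as far as the arm can. A call with a gripper value outside its range is refused whole. The fingers move at their own pace and stop on an object; the grip force is fixed at half the most. Time passes only in rows, so rows that do not move let the fingers close. It gives the time, the measured TCP pose, the force, the opening and the grip force at its end, in the units of the state.
- ctrl.read_state(): the state, without advancing time (a new reading comes with each control period).
- ctrl.get_image(name): name is "scene" or "top" or "wrist"; returns the picture (400x640x3 uint8, red, green, blue); there is no depth.
- ctrl.calibration(name): a dict with "mtx" (3x3 intrinsics, pixels), "R" (3x3) and "t" (3): a world point X has camera coordinates R X + t. Camera axes: x right, y down, z forward; pixel columns grow to the right and rows downward; lengths in mm; the calibration is good to about 2 mm. The wrist camera is an equidistant fisheye: a pixel r from the principal point sees the ray r / f radians off the axis. A picture is of the moment at which its call begins: read the wrist's pose just before it. calibration takes no time and is no camera call; for the wrist camera it gives the pose at the moment of the call.
- ctrl.finish_job(): hands the job in; it is judged then, once.
The state is a dict: "clock": time; "qpos": joint angles; "qd": joint speeds; "tau": joint torques, N m; "eef_pos": TCP position; "tool_rot": TCP orientation; "force": force on the tool from outside, world axes, zero at the start; "torque": the same for the moment, N m; "width": finger opening in mm; "gripper_force": force on a finger pad.
Only numpy, scipy, OpenCV 4.12 (cv2) and the standard library are available. Lean on these libraries where they do the work, as an engineer would, in place of code of your own. Each camera call takes 0.05 s, during which the arm holds its last target. There are 200 camera calls.

## Working session

There is one attempt and no reset: what is moved stays moved. The work goes in short steps, Python scripts to look and compute and a tool call to move; the robot and the scene stay as the last step left them, time stands still between calls to the robot, and variables do not carry over. Pictures are saved under pics/ and viewed, at most 10 in all, crops included, and the job is handed in when it is done.

Besides the shell and the picture viewer there is one more tool, called by a JSON object that holds its "name" and its "arguments". carry_out: Moves the arm, as the interface text tells. Its arguments: {"type":"object","properties":{"deltas":{"type":"array"}},"required":["deltas"]}

```bash
mkdir -p pics; ls; python3 - <<'E'
from cell import ctrl
import cv2
s=ctrl.read_state();print(s,ctrl.grip_depth)
for n in("scene","top","wrist"):
    c=ctrl.calibration(n);print(n,c)
    cv2.imwrite(f"pics/{n}0.png",ctrl.get_image(n)[:,:,::-1])
E
```

```text
pics
{'clock': 0.0, 'qpos': array([-1.29878843,  0.62934651,  0.03844722,  1.51838114, -0.02701889,
        0.99633308, -0.02002771]), 'qd': array([-0.00042562, -0.00033362,  0.00044821,  0.00227104, -0.00074341,
       -0.00074674,  0.00022404]), 'tau': array([-6.52764120e-04, -5.63402224e+01,  1.22605138e+00, -1.93441129e+01,
        1.09644592e-02,  1.05855457e-02,  6.07102294e-06]), 'eef_pos': array([215.18000577, 612.66594317, 230.38475969]), 'tool_rot': array([-3.13964266e+00,  1.36406459e-05,  2.80374222e+00]), 'force': array([ 0.08485483, -0.39265239,  0.19719169]), 'torque': array([-0.01898356,  0.02099627, -0.0149606 ]), 'gripper_force': 0.0, 'width': 85.10636299547666} 18.700000000000003
scene {'mtx': array([[481.13141482,   0.        , 322.066745  ],
       [  0.        , 481.13141482, 201.72811662],
       [  0.        ,   0.        ,   1.        ]]), 'R': array([[ 0.74088258, -0.67162509, -0.00357024],
       [-0.46437359, -0.50840454, -0.72517721],
       [ 0.48523208,  0.53892909, -0.68855302]]), 't': array([-332.70645147,  333.19839189, 1290.2519695 ])}
top {'mtx': array([[395.14021994,   0.        , 320.4511687 ],
       [  0.        , 395.14021994, 198.79188675],
       [  0.        ,   0.        ,   1.        ]]), 'R': array([[-1.40748429e-02, -9.99899117e-01, -1.91148668e-03],
       [-9.95145236e-01,  1.41941013e-02, -9.73883337e-02],
       [ 9.74056407e-02,  5.31481360e-04, -9.95244623e-01]]), 't': array([  44.6196681 ,  510.16594392, 1269.97206475])}
wrist {'mtx': array([[309.70691629,   0.        , 324.03297217],
       [  0.        , 309.70691629, 197.40593215],
       [  0.        ,   0.        ,   1.        ]]), 'R': array([[ 0.33225291,  0.94318985, -0.00095247],
       [ 0.89245246, -0.31405283,  0.32388182],
       [ 0.30518292, -0.10846071, -0.94609707]]), 't': array([-649.51678784,  -42.61934936,  380.37661564])}
```

View pics/scene0.png

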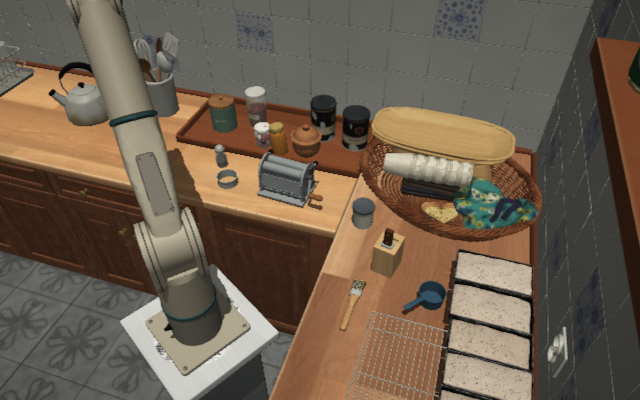

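View pics/top0.png

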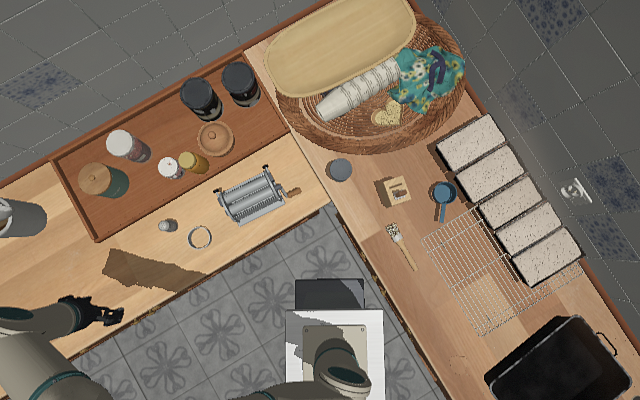

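The scene shows the sheeter at about (288,180) in scene and (252,195) in top. The block with the gauge is at (388,252) in scene and (396,191) in top. The tub, cup and cutter stand nearby. I'll zoom in for the features.

```bash
python3 - <<'E'
import cv2,numpy as np
t=cv2.imread("pics/top0.png");s=cv2.imread("pics/scene0.png")
def crop(im,x,y,w,h,k):
    return cv2.resize(im[y:y+h,x:x+w],None,fx=k,fy=k,interpolation=cv2.INTER_CUBIC)
a=crop(t,207,160,100,75,5);b=crop(t,370,165,60,60,5)   #500x375,300x300
c=crop(s,250,145,80,64,5) # 400x320
d=crop(s,360,220,50,64,5) # 250
M=np.zeros((600,800,3),np.uint8)
a=crop(t,207,160,100,70,4);M[:280,:400]=a
M[:280,400:680]=crop(t,375,165,40,40,7)
M[280:600,:400]=crop(s,250,145,80,64,5)
M[280:600,400:800]=crop(s,365,222,50,40,8)
cv2.imwrite("pics/m1.png",M)
E
```

```text
(no output)
```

View pics/m1.png

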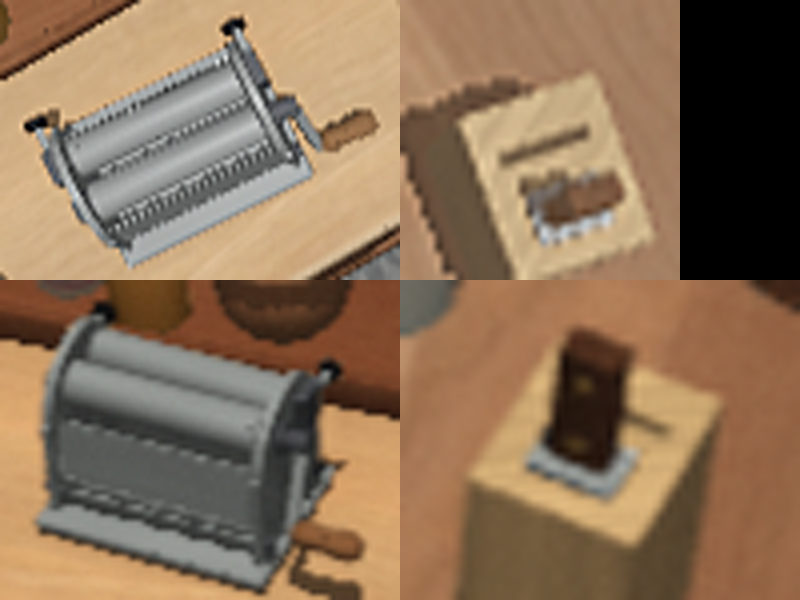

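View pics/wrist0.png

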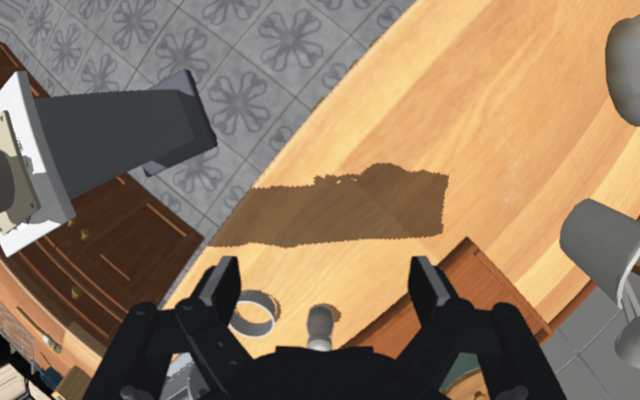

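The montage shows the block's top face with the gauge handle and collar in its front slot. The sheeter's rollers, side plates and thumbscrews are also visible. Next I'll triangulate roughly.

```bash
cat > h.py <<'E'
import numpy as np,cv2
from cell import ctrl
def ray(c,u,v,wrist=False):
    K=c["mtx"]; x=(u-K[0,2])/K[0,0]; y=(v-K[1,2])/K[1,1]
    if wrist:
        r=np.hypot(x,y); d=np.array([x/r*np.sin(r),y/r*np.sin(r),np.cos(r)])
    else: d=np.array([x,y,1.])
    R=c["R"]; d=R.T@d; return -R.T@c["t"], d/np.linalg.norm(d)
def tri(*rs):
    A=0;b=0
    for o,d in rs:
        P=np.eye(3)-np.outer(d,d);A=A+P;b=b+P@o
    X=np.linalg.solve(A,b)
    return X,[np.linalg.norm((np.eye(3)-np.outer(d,d))@(X-o)) for o,d in rs]
def plane(r,z):
    o,d=r; return o+d*(z-o[2])/d[2]
def proj(c,X,wrist=False):
    p=c["R"]@X+c["t"];K=c["mtx"]
    if wrist:
        t=np.arctan2(np.hypot(*p[:2]),p[2]);q=p[:2]/np.hypot(*p[:2])*t
    else:q=p[:2]/p[2]
    return q*K[0,0]+K[:2,2]
E
python3 - <<'E'
from h import *
T=ctrl.calibration("top");S=ctrl.calibration("scene")
tb=lambda u,v:ray(T,375+(u-400)/7-.5,165+v/7-.5)
sb=lambda u,v:ray(S,365+(u-400)/8-.5,222+(v-280)/8-.5)
ta=lambda u,v:ray(T,207+u/4-.5,160+v/4-.5)
sa=lambda u,v:ray(S,250+u/5-.5,145+(v-280)/5-.5)
f=lambda n,a,b:print(n,*[np.round(x,1) for x in tri(a,b)])
f("blk BR",tb(593,75),sb(720,402));f("blk FR",tb(655,240),sb(637,545));f("blk FL",tb(520,283),sb(470,478))
print("BL",plane(tb(460,118),105))
f("knobL",ta(37,123),sa(103,313));f("knobR",ta(234,26),sa(330,371))
f("footFR",ta(312,170),sa(262,585));f("footFL",ta(132,262),sa(42,522))
print("tub",plane(ray(T,339,169),81),"cup",plane(ray(T,444,195),42),"cutter",plane(ray(T,200,237),32))
E
```

```text
blk BR [ 572.5 -215.9  105.7] [0.2 0.2]
blk FR [ 499.3 -240.6  106.8] [0.6 0.6]
blk FL [ 480.6 -180.5  105.6] [0.3 0.3]
BL [ 554.20961693 -156.63839177  105.        ]
knobL [533.  359.1 108.4] [0.7 0.7]
knobR [607.4 207.4 106.7] [0.2 0.2]
footFR [502.2 157.4  10.2] [1.2 1.2]
footFL [428.7 305.1  12.9] [0.5 0.5]
tub [598.93541406 -22.53668751  81.        ] cup [ 515.70119442 -362.41503663   42.        ] cutter [391.59778918 428.20605088  32.        ]
```

```bash
cat >> h.py <<'E'
from scipy.spatial.transform import Rotation as Ro
def go(target,yaw_deg,s=None):
    s=s or ctrl.read_state(); R=Ro.from_euler("xyz",s["tool_rot"])
    Rt=Ro.from_euler("xyz",[np.pi,0,np.radians(yaw_deg)])
    print("t",round(s["clock"],2),"pos",s["eef_pos"].round(1),"rpy",np.degrees(s["tool_rot"]).round(2),"F",s["force"].round(1),"w",round(s["width"],1))
    print(" turn first(deg)",(R.inv()*Rt).as_rotvec(degrees=True).round(2)," then shift mm",Rt.inv().apply(np.array(target)-s["eef_pos"]).round(1))
E
python3 - <<'E'
from h import *
s=ctrl.read_state();c=ctrl.calibration("wrist")
R=Ro.from_euler("xyz",s["tool_rot"]).as_matrix()
print("cam in tool",R.T@(-c["R"].T@c["t"]-s["eef_pos"]),"axis",R.T@c["R"][2],"imx",R.T@c["R"][0])
go([470,-220,260],108.2)
E
```

```text
cam in tool [  82.27326345    0.27103341 -142.58586864] axis [-3.23847979e-01  4.55666941e-04  9.46109021e-01] imx [-8.93456740e-04  9.99999291e-01 -7.87447071e-04]
t 0.15 pos [215.2 612.8 230.6] rpy [-179.92    0.    160.65] F [0.  0.9 0.5] w 85.7
 turn first(deg) [-8.000e-02  4.000e-02  5.245e+01]  then shift mm [-870.7  -18.1  -29.4]
```

{"name": "carry_out", "arguments": {"deltas": [0,0,8.74,0,0,-0.005,-1,0,0,8.74,0,0,-0.005,-1,0,0,8.74,0,0,-0.005,-1,0,0,8.74,0,0,-0.005,-1,0,0,8.74,0,0,-0.005,-1,0,0,8.74,0,0,-0.005,-1,0,0,0,-0.055,0.01,0,-1,0,0,0,-0.055,0.01,0,-1,0,0,0,-0.055,0.01,0,-1,0,0,0,-0.055,0.01,0,-1,0,0,0,-0.055,0.01,0,-1,0,0,0,-0.055,0.01,0,-1]}}

```text
clock: 1.65
eef_pos: [376.1, 316.9, 261.3]
tool_rot: [3.141, -0.0, 1.889]
force: [-0.1, -0.5, -0.1]
width: 85.3
gripper_force: 0.0
```

{"name": "carry_out", "arguments": {"deltas": [0,0,0,-0.055,0.01,0,-1,0,0,0,-0.055,0,0,-1,0,0,0,-0.055,0,0,-1,0,0,0,-0.055,0,0,-1,0,0,0,-0.055,0,0,-1,0,0,0,-0.055,-0.01,0,-1,0,0,0,-0.055,-0.01,0,-1,0,0,0,-0.055,-0.01,0,-1,0,0,0,-0.055,-0.01,0,-1,0,0,0,-0.053,0,0,-1,0,0,0,0,0,0,-1,0,0,0,0,0,0,-1]}}

```text
clock: 3.15
eef_pos: [517.8, -210.6, 260.7]
tool_rot: [-3.141, -0.002, 1.889]
force: [-0.0, 0.3, 0.3]
width: 85.5
gripper_force: 0.0
```

```bash
python3 - <<'E'
from h import *
go([541,-288,260],108.2);print(ctrl.read_state()["qpos"].round(2))
c=ctrl.calibration("wrist");np.savez("w1.npz",**c)
cv2.imwrite("pics/w1.png",ctrl.get_image("wrist")[:,:,::-1])
E
```

```text
t 3.15 pos [ 517.8 -210.6  260.7] rpy [-1.7996e+02 -9.0000e-02  1.0820e+02] F [-0.   0.3  0.3] w 85.5
 turn first(deg) [-0.04 -0.09  0.  ]  then shift mm [-80.8  -2.1   0.7]
[ 0.07  0.49  0.41  1.75 -0.23  0.95  0.89]
```

View pics/w1.png

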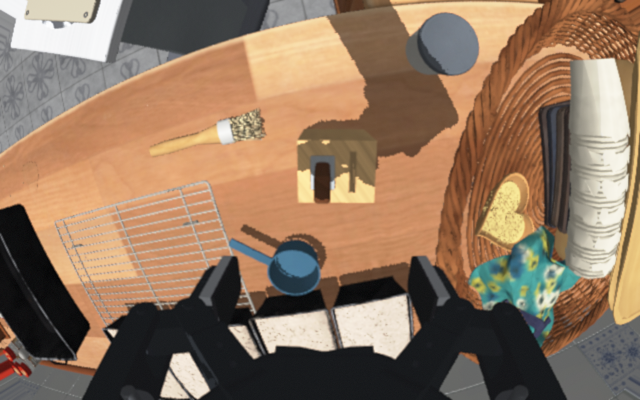

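The wrist view is clear. The block top spans about (297-377,138-203), with the collar and dark handle at about (322,175). I'll move for a second view.

{"name": "carry_out", "arguments": {"deltas": [0,0,0,-0.04,0,0,-1,0,0,0,-0.04,0,0,-1,0,0,0,0,0,0,-1,0,0,0,0,0,0,-1]}}

```text
clock: 3.7
eef_pos: [543.2, -285.1, 261.0]
tool_rot: [-3.141, -0.002, 1.891]
force: [0.1, 0.8, -0.3]
width: 85.8
gripper_force: 0.0
```

```bash
python3 - <<'E'
from h import *
go([513.3,-202.8,260],108.2)
c=ctrl.calibration("wrist");np.savez("w2.npz",**c)
cv2.imwrite("pics/w2.png",ctrl.get_image("wrist")[:,:,::-1])
a=cv2.imread("pics/w1.png");b=cv2.imread("pics/w2.png")
k=dict(fx=6,fy=6,interpolation=cv2.INTER_CUBIC)
# crop b predicted
p=proj(c,np.array([526.6,-198.4,105]),True);print(p)
x,y=int(p[0])-50,max(int(p[1])-48,0)
print(x,y)
cv2.imwrite("pics/m2.png",np.vstack([cv2.resize(a[130:210,285:385],None,fx=4,fy=4,interpolation=2)[:300],cv2.resize(b[y:y+75,x:x+100],None,fx=4,fy=4,interpolation=2)]))
E
```

```text
t 3.7 pos [ 543.2 -285.1  261. ] rpy [-1.7999e+02 -1.2000e-01  1.0832e+02] F [ 0.1  0.8 -0.3] w 85.8
 turn first(deg) [-0.01 -0.12  0.12]  then shift mm [87.6 -2.7  1. ]
[334.82206059  91.00791528]
284 43
```

View pics/m2.png

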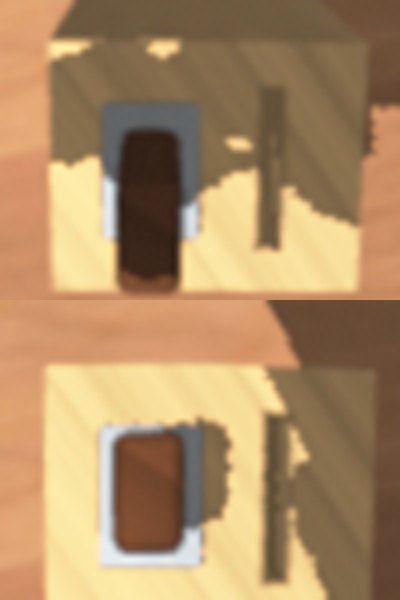

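```bash
python3 - <<'E'
from h import *
a=dict(np.load("w1.npz"));b=dict(np.load("w2.npz"))
A=lambda u,v:ray(a,285+u/4-.5,130+v/4-.5,True)
B=lambda u,v:ray(b,284+u/4-.5,43+(v-300)/4-.5,True)
P=[]
for n,p,q in [("c-+",(103,102),(100,427)),("c++",(200,102),(202,425)),("c+-",(198,238),(202,566)),("c--",(103,238),(100,567)),
 ("slot+",(271,88),(274,412)),("slot-",(267,248),(274,583)),("blkL+",(50,40),(45,366)),("blkR+",(367,40),(377,370)),("htop-",(149,292),(147.5,552))]:
    X,e=tri(A(*p),B(*q));P.append(X);print(n,X.round(1),np.round(e,1))
print("collar c",np.mean(P[:4],0).round(1))
l=np.mean([P[0],P[1]],0)-np.mean([P[2],P[3]],0);w=np.mean([P[1],P[2]],0)-np.mean([P[0],P[3]],0)
print("yaw",np.degrees(np.arctan2(-l[0],l[1])),np.degrees(np.arctan2(w[1],w[0])),np.linalg.norm(l),np.linalg.norm(w))
s=P[4]-P[5];print("slot yaw",np.degrees(np.arctan2(-s[0],s[1])));s=P[7]-P[6];print("blk",np.degrees(np.arctan2(s[1],s[0])),np.linalg.norm(s))
X=plane(B(147.5,492),166);print("htop",X.round(1))
# collar seen in the calibrated fixed top camera
t=ctrl.calibration("top");print("collar projects in top (crop)",[((proj(t,p)+.5-[375,165])*7+[400,0]).round(0) for p in P[:4]])
E
```

```text
c-+ [ 498.  -190.7  104.6] [0.1 0.1]
c++ [ 520.6 -182.9  106.4] [0. 0.]
c+- [ 531.  -215.   109.5] [0.2 0.2]
c-- [ 508.5 -222.7  108.5] [0. 0.]
slot+ [ 535.8 -174.3  105.9] [0.2 0.2]
slot- [ 549.  -213.5  104.8] [0. 0.]
blkL+ [ 480.9 -180.2  103.2] [0.3 0.3]
blkR+ [ 555.5 -155.5  102.1] [0.4 0.4]
htop- [ 518.1 -214.1  162.9] [0. 0.]
collar c [ 514.5 -202.8  107.3]
yaw 18.007186474279116 18.911530173959402 33.91956428813507 23.87863888315485
slot yaw 18.606656708113135
blk 18.330023051755866 78.54946885669683
htop [ 514.5 -203.1  166. ]
collar projects in top (crop) [array([541., 244.]), array([523., 193.]), array([596., 167.]), array([615., 218.])]
```

{"name": "carry_out", "arguments": {"deltas": [0,0,0.1,0.029,-0.001,0,-1,0,0,0,0.029,0,0,-1,0,0,0,0.029,0,0,-1,0,0,0,0,0,0.03,-1,0,0,0,0,0,0.03,-1,0,0,0,0,0,0,-1,0,0,0,0,0,0,-1]}}

```text
clock: 4.62
eef_pos: [515.7, -204.6, 202.3]
tool_rot: [3.14, 0.001, 1.888]
force: [-1.0, 0.2, 0.2]
width: 85.6
gripper_force: 0.0
```

```bash
python3 - <<'E'
from h import *
go([514.5,-202.9,119.3],108.4)
E
```

```text
t 4.62 pos [ 515.7 -204.6  202.3] rpy [1.7993e+02 3.0000e-02 1.0816e+02] F [-1.   0.2  0.2] w 85.6
 turn first(deg) [ 0.07  0.03 -0.24]  then shift mm [ 2.  -0.7 83. ]
```

{"name": "carry_out", "arguments": {"deltas": [0,0,-0.2,0.002,-0.001,0.02,-1,0,0,0,0,0,0.021,-1,0,0,0,0,0,0.021,-1,0,0,0,0,0,0.021,-1,0,0,0,0,0,0,-1,0,0,0,0,0,0,-1]}}

```text
clock: 5.38
eef_pos: [514.6, -203.8, 119.7]
tool_rot: [3.14, 0.001, 1.89]
force: [0.4, -0.6, 0.1]
width: 85.5
gripper_force: 0.0
```

{"name": "carry_out", "arguments": {"deltas": [0,0,0,0,0,0,1,0,0,0,0,0,0,1,0,0,0,0,0,0,1,0,0,0,0,0,0,1,0,0,0,0,0,0,1,0,0,0,0,0,0,1,0,0,0,0,0,0,1,0,0,0,0,0,0,1]}}

```text
clock: 6.38
eef_pos: [513.7, -203.5, 118.5]
tool_rot: [3.141, 0.0, 1.89]
force: [-1.1, -0.1, 4.8]
width: 13.3
gripper_force: 59.0
```

```bash
python3 - <<'E'
from h import *
go([514.5,-202.9,119.3],108.4)
print(ctrl.read_state()["torque"].round(2),ctrl.read_state()["gripper_force"])
E
```

```text
t 6.38 pos [ 513.7 -203.5  118.5] rpy [1.7999e+02 1.0000e-02 1.0830e+02] F [-1.1 -0.1  4.8] w 13.3
 turn first(deg) [ 0.01  0.01 -0.1 ]  then shift mm [ 0.3  1.  -0.8]
[0.11 0.17 0.07] 58.979705572128296
```

{"name": "carry_out", "arguments": {"deltas": [0,0,0,0,0,-0.012,1,0,0,0,0,0,-0.023,1,0,0,0,0,0,-0.023,1,0,0,0,0,0,-0.023,1,0,0,0,0,0,-0.023,1,0,0,0,0,0,-0.023,1,0,0,0,0,0,-0.023,1,0,0,0,0,0,0,1,0,0,0,0,0,0,1]}}

```text
clock: 7.5
eef_pos: [513.0, -203.0, 267.5]
tool_rot: [-3.14, -0.001, 1.89]
force: [-0.1, 0.7, -2.1]
width: 13.5
gripper_force: 58.5
```

```bash
python3 - <<'E'
from h import *
go([588,130,268],116.3)
print(ctrl.read_state()["torque"].round(2),ctrl.read_state()["gripper_force"])
E
```

```text
t 7.5 pos [ 513.  -203.   267.5] rpy [-1.7993e+02 -6.0000e-02  1.0831e+02] F [-0.1  0.7 -2.1] w 13.5
 turn first(deg) [-0.06 -0.07 -7.99]  then shift mm [265.3 214.8  -0.5]
[-0.03  0.04  0.02] 58.5340279340744
```

{"name": "carry_out", "arguments": {"deltas": [0,0,-4,0,0,0,1,0,0,-4,0,0,0,1,0,0,0,0.03,0.024,0,1,0,0,0,0.03,0.024,0,1,0,0,0,0.03,0.024,0,1,0,0,0,0.03,0.024,0,1,0,0,0,0.03,0.024,0,1,0,0,0,0.03,0.024,0,1,0,0,0,0.03,0.024,0,1,0,0,0,0.03,0.024,0,1,0,0,0,0.025,0.023,0,1,0,0,0,0,0,0,1]}}

```text
clock: 9.0
eef_pos: [588.2, 133.5, 266.2]
tool_rot: [-3.14, -0.002, 2.036]
force: [-0.6, -0.6, -1.2]
width: 13.5
gripper_force: 58.6
```

```bash
python3 - <<'E'
from h import *
import time
go([554,198,268],116.3)
c=ctrl.calibration("wrist");np.savez("w3.npz",**c)
cv2.imwrite("pics/w3.png",ctrl.get_image("wrist")[:,:,::-1])
E
```

```text
t 9.0 pos [588.2 133.5 266.2] rpy [-1.7988e+02 -1.4000e-01  1.1663e+02] F [-0.6 -0.6 -1.2] w 13.5
 turn first(deg) [-0.12 -0.14  0.33]  then shift mm [73.  -2.  -1.8]
```

View pics/w3.png

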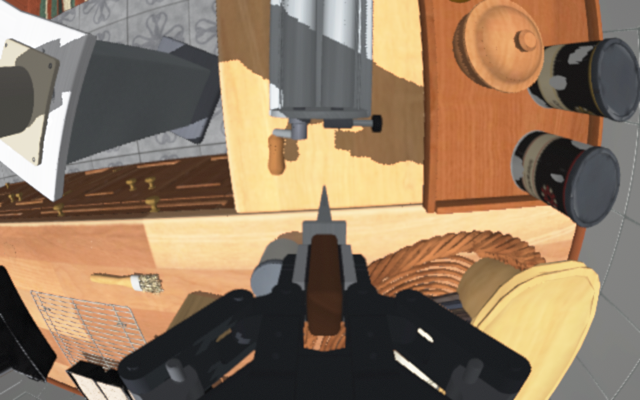

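{"name": "carry_out", "arguments": {"deltas": [0,0,0.3,0.03,0,0,1,0,0,0,0.03,0,0,1,0,0,0,0.013,-0.002,0,1,0,0,0,0,0,0,1,0,0,0,0,0,0,1]}}

```text
clock: 9.68
eef_pos: [555.6, 192.0, 268.3]
tool_rot: [-3.142, 0.001, 2.022]
force: [0.9, -0.1, -0.9]
width: 13.3
gripper_force: 58.7
```

```bash
python3 - <<'E'
from h import *
go([523.7,260,268],116.3)
c=ctrl.calibration("wrist");np.savez("w4.npz",**c)
cv2.imwrite("pics/w4.png",ctrl.get_image("wrist")[:,:,::-1])
E
```

```text
t 9.68 pos [555.6 192.  268.3] rpy [-1.8000e+02  8.0000e-02  1.1587e+02] F [ 0.9 -0.1 -0.9] w 13.3
 turn first(deg) [-0.    0.08 -0.43]  then shift mm [75.1  1.5  0.3]
```

{"name": "carry_out", "arguments": {"deltas": [0,0,0,0.03,-0.02,0,1,0,0,0,0.03,-0.02,0,1,0,0,0,0,0,0,1,0,0,0,0,0,0,1]}}

```text
clock: 10.22
eef_pos: [493.8, 229.3, 268.6]
tool_rot: [3.14, 0.001, 2.023]
force: [0.4, -0.2, -1.3]
width: 13.0
gripper_force: 58.8
```

```bash
python3 - <<'E'
from h import *
go([523.7,260,268],116.3)
c=ctrl.calibration("wrist");np.savez("w5.npz",**c)
cv2.imwrite("pics/w5.png",ctrl.get_image("wrist")[:,:,::-1])
a=cv2.imread("pics/w4.png");b=cv2.imread("pics/w5.png")
f=lambda im:cv2.resize(im[0:300,220:420],None,fx=2,fy=2,interpolation=2)
cv2.imwrite("pics/m3.png",np.hstack([f(a),f(b)]))
E
```

```text
t 10.22 pos [493.8 229.3 268.6] rpy [1.7993e+02 6.0000e-02 1.1592e+02] F [ 0.4 -0.2 -1.3] w 13.0
 turn first(deg) [ 0.07  0.06 -0.38]  then shift mm [14.3 40.4  0.6]
```

View pics/m3.png

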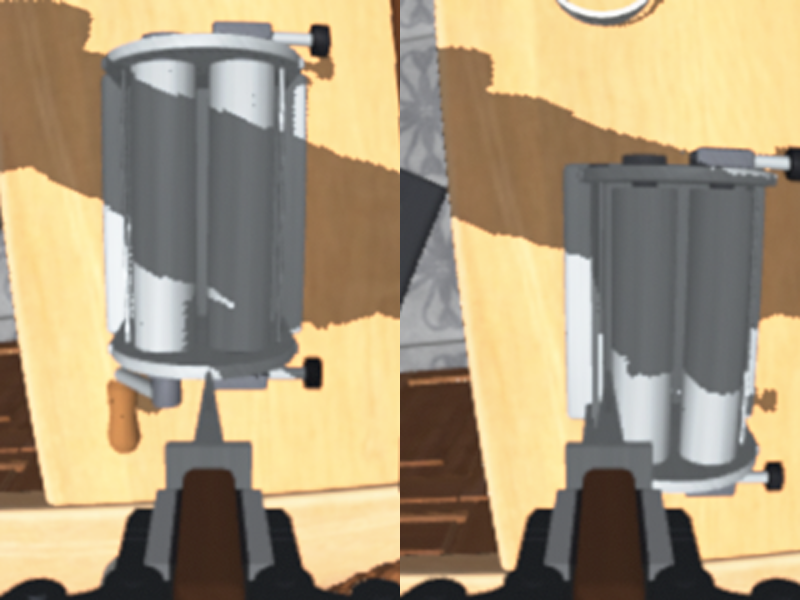

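```bash
cat > m.py <<'E'
from h import *
a=dict(np.load("w4.npz"));b=dict(np.load("w5.npz"))
A=lambda u,v:ray(a,220+u/2-.25,v/2-.25,True)
B=lambda u,v:ray(b,220+(u-400)/2-.25,v/2-.25,True)
O=np.array([523.7,260]);th=np.radians(26.3);ex=np.array([np.cos(th),np.sin(th)]);ey=np.array([-ex[1],ex[0]])
E
python3 - <<'E'
from m import *
sh=lambda X:(np.array([(X[:2]-O)@ex,(X[:2]-O)@ey,X[2]])).round(1)
for n,p,q in [("kL",(320,40),(795,163)),("kR",(313,372),(774,476)),("bearL corner",(213,28),(692,155)),
 ("frontroller L end mid",(163,60),(645,183)),("backroller L end mid",(239,58),(721,183)),("backroller R end",(243,350),(705,463)),("slot front plate edge",(106,205),(567,165))]:
    X,e=tri(A(*p),B(*q));print(n,X.round(1),"sheeter",sh(X),np.round(e,1))
# tip check
for n,c,pos in (("w4",a,[555.6,192,268.3]),("w5",b,[493.8,229.3,268.6])):
    R=Ro.from_euler("xyz",[np.pi,0,np.radians(115.9)])
    print(n,"tip predicted",proj(c,np.array(pos)+R.apply([0,0,104.3]),True).round(1))
im4=cv2.imread("pics/w4.png",0);im5=cv2.imread("pics/w5.png",0)
xs=np.arange(-30,30.1,1.)
for n,c,im in(("w4",a,im4),("w5",b,im5)):
  for y in (-50,-30,0,30,50):
    p=np.array([proj(c,np.array([*(O+ex*x+ey*y),105.]),True) for x in xs],np.float32)
    v=cv2.remap(im,p[:,0][None],p[:,1][None],cv2.INTER_LINEAR)[0]
    print(n,y,' '.join(map(str,v)))
E
```

```text
kL [535.4 361.1 103.3] sheeter [ 55.2  85.4 103.3] [0.3 0.3]
kR [609.  208.1 106.5] sheeter [ 53.5 -84.3 106.5] [0.2 0.2]
bearL corner [487.  338.7 114.3] sheeter [  2.   86.8 114.3] [1.2 1.2]
frontroller L end mid [472.9 315.8 110.3] sheeter [-20.9  72.5 110.3] [0.2 0.2]
backroller L end mid [505.1 332.3 111.5] sheeter [ 15.3  73.  111.5] [0.2 0.2]
backroller R end [569.4 201.2 108.9] sheeter [ 14.9 -73.  108.9] [2.4 2.4]
slot front plate edge [488.4 285.3 402.7] sheeter [-20.4  38.3 402.7] [36.1 36.1]
w4 tip predicted [322.7 195.5]
w5 tip predicted [322.5 195.6]
w4 -50 223 226 230 233 234 234 232 229 226 224 219 213 206 199 193 186 179 166 144 118 100 95 93 94 100 108 112 113 109 101 97 98 101 103 105 105 106 106 117 150 192 207 180 128 110 110 110 111 111 111 109 107 105 105 103 103 102 99 96 95 96
w4 -30 106 103 103 105 107 110 112 113 112 112 113 111 108 106 105 105 104 102 101 99 97 95 93 92 102 113 115 116 114 104 95 96 99 102 102 104 106 106 104 104 104 103 104 106 108 110 111 111 111 110 109 107 106 105 104 104 103 101 98 95 94
w4 0 105 104 103 104 105 108 110 112 113 112 11
[... 1181 characters left out ...]
3 103 102 101 103 104 105 107 109 109 108 107 107 106 106 104 103 102 101 100 97 95 94 97 105 109 110 110 104 94 89 91 94 96 97 99 100 103 102 103 104 103 102 102 103 105 105 107 107 107 107 107 106 105 104 103 102 101 99 96
w5 30 103 103 105 104 102 103 104 104 106 107 107 108 107 106 106 106 105 104 103 103 101 98 97 95 97 103 109 111 110 107 97 90 89 91 94 96 98 100 101 102 102 104 104 103 103 103 104 105 106 106 106 107 106 106 106 105 104 103 102 101 98
w5 50 103 104 104 104 103 103 105 106 105 107 107 105 107 108 106 106 105 104 103 102 101 98 96 95 96 101 106 108 110 108 103 93 89 90 92 94 96 98 100 101 103 104 104 105 104 104 105 106 106 106 106 106 106 107 106 105 105 103 102 100 99
```

```bash
python3 - <<'E'
from h import *
go([500.1,298.5,268],115.9);go([500.1,298.5,238],115.9)
E
```

```text
t 10.28 pos [494.  229.2 268.6] rpy [1.7994e+02 6.0000e-02 1.1589e+02] F [ 0.6 -0.6 -1.5] w 13.3
 turn first(deg) [ 0.06  0.06 -0.01]  then shift mm [59.7 35.8  0.6]
t 10.28 pos [494.  229.2 268.6] rpy [1.7994e+02 6.0000e-02 1.1589e+02] F [ 0.6 -0.6 -1.5] w 13.3
 turn first(deg) [ 0.06  0.06 -0.01]  then shift mm [59.7 35.8 30.6]
```

{"name": "carry_out", "arguments": {"deltas": [0,0,0,0.02,0.012,0,1,0,0,0,0.02,0.012,0,1,0,0,0,0.02,0.012,0,1,0,0,0,0,0,0.015,1,0,0,0,0,0,0.015,1,0,0,0,0,0,0,1,0,0,0,0,0,0,1]}}

```text
clock: 11.15
eef_pos: [499.0, 299.4, 238.3]
tool_rot: [-3.141, 0.0, 2.023]
force: [0.3, -0.2, -0.7]
width: 13.1
gripper_force: 58.9
```

```bash
python3 - <<'E'
from h import *
go([500.1,298.5,238],115.9)
c=ctrl.calibration("wrist");np.savez("w6.npz",**c)
cv2.imwrite("pics/w6.png",ctrl.get_image("wrist")[:,:,::-1])
im=cv2.imread("pics/w6.png")
cv2.imwrite("pics/m4.png",cv2.resize(im[100:250,250:400],None,fx=4,fy=4,interpolation=2))
E
```

```text
t 11.15 pos [499.  299.4 238.3] rpy [-1.7999e+02  2.0000e-02  1.1593e+02] F [ 0.3 -0.2 -0.7] w 13.1
 turn first(deg) [-0.01  0.02  0.03]  then shift mm [-1.3  0.6  0.3]
```

View pics/m4.png

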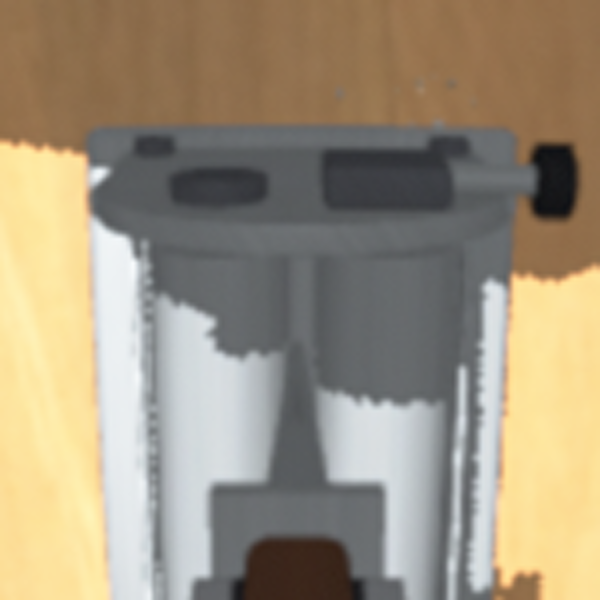

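{"name": "carry_out", "arguments": {"deltas": [0,0,0,0,0.001,0,1,0,0,0,0,0,0.01,1,0,0,0,0,0,0.01,1,0,0,0,0,0,0.01,1,0,0,0,0,0,0.006,1,0,0,0,0,0,0,1,0,0,0,0,0,0,1]}}

```text
clock: 12.08
eef_pos: [499.9, 300.7, 202.5]
tool_rot: [3.141, -0.0, 2.025]
force: [-0.4, 0.0, -0.9]
width: 13.2
gripper_force: 58.9
```

```bash
cat > f.py <<'E'
from h import *
s=ctrl.read_state();R=Ro.from_euler("xyz",s["tool_rot"])
print("t",round(s["clock"],2),"pos",s["eef_pos"].round(1),"rpy",np.degrees(s["tool_rot"]).round(2),"Ftool",R.inv().apply(s["force"]).round(1),"Ttool",R.inv().apply(s["torque"]).round(2),"w",round(s["width"],1))
E
python3 f.py
```

```text
t 12.07 pos [499.9 300.7 202.5] rpy [179.97  -0.   116.  ] Ftool [ 0.2 -0.3  0.9] Ttool [-0.    0.    0.01] w 13.2
```

{"name": "carry_out", "arguments": {"deltas": [0,0,0,0,0,0.004,1,0,0,0,0,0,0.004,1,0,0,0,0,0,0.003,1,0,0,0,0,0,0,1,0,0,0,0,0,0,1]}}

```text
clock: 12.7
eef_pos: [499.7, 300.6, 191.3]
tool_rot: [3.141, -0.0, 2.025]
force: [0.3, 0.3, -1.9]
width: 12.9
gripper_force: 58.9
```

```bash
python3 f.py
```

```text
t 12.7 pos [499.7 300.6 191.3] rpy [179.99  -0.   116.  ] Ftool [0.2 0.4 1.9] Ttool [-0.03  0.01  0.02] w 12.9
```

{"name": "carry_out", "arguments": {"deltas": [0,0,0,0,0,0.003,1,0,0,0,0,0,0.003,1,0,0,0,0,0,0,1,0,0,0,0,0,0,1]}}

```text
clock: 13.2
eef_pos: [499.6, 300.6, 185.3]
tool_rot: [-3.142, -0.0, 2.025]
force: [0.0, 0.3, -0.8]
width: 13.6
gripper_force: 58.9
```

```bash
python3 f.py
```

```text
t 13.2 pos [499.6 300.6 185.3] rpy [-180.   -0.  116.] Ftool [0.3 0.2 0.8] Ttool [-0.01  0.07 -0.06] w 13.6
```

{"name": "carry_out", "arguments": {"deltas": [0,0,0,0,0,0.002,1,0,0,0,0,0,0.002,1,0,0,0,0,0,0,1,0,0,0,0,0,0,1]}}

```text
clock: 13.7
eef_pos: [499.6, 300.6, 181.3]
tool_rot: [-3.142, -0.0, 2.025]
force: [-0.1, -0.3, -1.6]
width: 13.4
gripper_force: 58.9
```

```bash
python3 f.py
```

```text
t 13.7 pos [499.6 300.6 181.3] rpy [-180.   -0.  116.] Ftool [-0.2 -0.3  1.6] Ttool [-0.01 -0.01  0.02] w 13.4
```

{"name": "carry_out", "arguments": {"deltas": [0,0,0,0,0,0.002,1,0,0,0,0,0,0.001,1,0,0,0,0,0,0,1,0,0,0,0,0,0,1]}}

```text
clock: 14.2
eef_pos: [499.7, 300.6, 178.3]
tool_rot: [3.142, -0.0, 2.025]
force: [0.0, -0.2, -1.8]
width: 13.2
gripper_force: 58.9
```

```bash
python3 f.py
```

```text
t 14.2 pos [499.7 300.6 178.3] rpy [180.  -0. 116.] Ftool [-0.2 -0.1  1.8] Ttool [-0.02  0.03 -0.03] w 13.2
```

{"name": "carry_out", "arguments": {"deltas": [0,0,0,0,0,0.002,1,0,0,0,0,0,0,1,0,0,0,0,0,0,1]}}

```text
clock: 14.58
eef_pos: [499.6, 300.6, 176.3]
tool_rot: [-3.142, 0.0, 2.025]
force: [0.1, -0.0, -0.6]
width: 13.7
gripper_force: 58.9
```

```bash
python3 f.py
```

```text
t 14.57 pos [499.6 300.6 176.3] rpy [-180.    0.  116.] Ftool [-0.1  0.1  0.6] Ttool [ 0.1  -0.02 -0.01] w 13.7
```

{"name": "carry_out", "arguments": {"deltas": [0,0,0,0,0,0.002,1,0,0,0,0,0,0,1,0,0,0,0,0,0,1]}}

```text
clock: 14.95
eef_pos: [499.7, 300.6, 174.3]
tool_rot: [-3.142, 0.0, 2.025]
force: [-0.8, -0.2, -1.5]
width: 13.2
gripper_force: 58.9
```

```bash
python3 f.py
```

```text
t 14.95 pos [499.7 300.6 174.3] rpy [-180.      0.    116.01] Ftool [ 0.1 -0.8  1.5] Ttool [0.   0.03 0.05] w 13.2
```

{"name": "carry_out", "arguments": {"deltas": [0,0,0,0,0,0.001,1,0,0,0,0,0,0,1,0,0,0,0,0,0,1]}}

```text
clock: 15.32
eef_pos: [499.6, 300.6, 173.3]
tool_rot: [3.142, -0.0, 2.025]
force: [-0.8, -0.5, -1.6]
width: 13.1
gripper_force: 58.9
```

```bash
python3 f.py
```

```text
t 15.32 pos [499.6 300.6 173.3] rpy [180.    -0.   116.01] Ftool [-0.1 -0.9  1.6] Ttool [-0.05 -0.01 -0.01] w 13.1
```

{"name": "carry_out", "arguments": {"deltas": [0,0,0,0,0,0.001,1,0,0,0,0,0,0,1,0,0,0,0,0,0,1]}}

```text
clock: 15.7
eef_pos: [499.6, 300.6, 172.3]
tool_rot: [-3.142, 0.0, 2.025]
force: [0.0, 0.2, -1.6]
width: 13.2
gripper_force: 58.9
```

```bash
python3 f.py
```

```text
t 15.7 pos [499.6 300.6 172.3] rpy [-180.    0.  116.] Ftool [0.2 0.1 1.6] Ttool [ 0.01 -0.04 -0.  ] w 13.2
```

{"name": "carry_out", "arguments": {"deltas": [0,0,0,0,0,0.001,1,0,0,0,0,0,0,1,0,0,0,0,0,0,1]}}

```text
clock: 16.08
eef_pos: [499.6, 300.6, 171.3]
tool_rot: [-3.142, -0.0, 2.025]
force: [0.0, 0.4, -2.1]
width: 13.4
gripper_force: 58.9
```

```bash
python3 f.py
```

```text
t 16.07 pos [499.6 300.6 171.3] rpy [-180.   -0.  116.] Ftool [0.3 0.2 2.1] Ttool [ 0.   -0.02  0.  ] w 13.4
```

{"name": "carry_out", "arguments": {"deltas": [0,0,0,0,0,0.001,1,0,0,0,0,0,0,1,0,0,0,0,0,0,1]}}

```text
clock: 16.45
eef_pos: [499.6, 300.6, 170.3]
tool_rot: [-3.142, -0.0, 2.025]
force: [0.7, -0.5, -0.4]
width: 13.2
gripper_force: 59.0
```

```bash
python3 f.py
```

```text
t 16.45 pos [499.6 300.6 170.3] rpy [-180.   -0.  116.] Ftool [-0.7  0.4  0.4] Ttool [ 0.04 -0.02 -0.03] w 13.2
```

{"name": "carry_out", "arguments": {"deltas": [0,0,0,0,0,0.001,1,0,0,0,0,0,0.001,1,0,0,0,0,0,0,1]}}

```text
clock: 16.82
eef_pos: [499.7, 300.6, 168.8]
tool_rot: [3.141, -0.0, 2.025]
force: [-1.3, -0.5, 4.5]
width: 13.0
gripper_force: 59.9
```

```bash
python3 f.py
```

```text
t 16.82 pos [499.7 300.6 168.8] rpy [ 1.7998e+02 -2.0000e-02  1.1600e+02] Ftool [ 0.2 -1.4 -4.5] Ttool [0.49 0.   0.02] w 13.0
```

{"name": "carry_out", "arguments": {"deltas": [0,0,0,0,0,0.001,1,0,0,0,0,0,0,1,0,0,0,0,0,0,1]}}

```text
clock: 17.2
eef_pos: [499.8, 300.7, 168.3]
tool_rot: [3.141, -0.0, 2.024]
force: [-3.0, -0.7, 8.4]
width: 13.5
gripper_force: 60.4
```

```bash
python3 f.py
```

```text
t 17.2 pos [499.8 300.7 168.3] rpy [ 1.7996e+02 -3.0000e-02  1.1599e+02] Ftool [ 0.7 -3.  -8.4] Ttool [0.72 0.02 0.05] w 13.5
```

{"name": "carry_out", "arguments": {"deltas": [0,0,0,0,0,0.001,1,0,0,0,0,0,0,1,0,0,0,0,0,0,1]}}

```text
clock: 17.58
eef_pos: [499.7, 300.7, 167.8]
tool_rot: [3.141, -0.001, 2.024]
force: [-3.1, -0.9, 12.3]
width: 13.1
gripper_force: 61.0
```

```bash
python3 f.py
```

```text
t 17.57 pos [499.7 300.7 167.8] rpy [ 1.7996e+02 -4.0000e-02  1.1599e+02] Ftool [  0.6  -3.2 -12.3] Ttool [0.98 0.03 0.02] w 13.1
```

{"name": "carry_out", "arguments": {"deltas": [0,0,0,0,0,-0.005,1,0,0,0,0,0,-0.015,1,0,0,0,0,0,-0.02,1,0,0,0,0,0,-0.02,1,0,0,0,0,0,-0.01,1,0,0,0,-0.03,-0.001,0,1,0,0,0,-0.03,0,0,1,0,0,0,-0.03,0,0,1,0,0,0,0,0,0,1,0,0,0,0,0,0,1]}}

```text
clock: 18.82
eef_pos: [537.7, 220.1, 236.2]
tool_rot: [-3.141, -0.001, 2.025]
force: [-0.1, 0.1, -1.5]
width: 13.3
gripper_force: 60.6
```

```bash
python3 f.py; python3 - <<'E'
from m import *
c=ctrl.calibration("wrist");im=ctrl.get_image("wrist");cv2.imwrite("pics/w7.png",im[:,:,::-1])
im=cv2.cvtColor(im,cv2.COLOR_RGB2GRAY)
for n,r in (("y",range(150,200,4)),):
  for v in r: print(v,' '.join(map(str,im[v,308:344])))
E
```

```text
t 18.82 pos [537.7 220.1 236.2] rpy [-1.7997e+02 -6.0000e-02  1.1603e+02] Ftool [ 0.1 -0.   1.5] Ttool [-0.03 -0.01 -0.03] w 13.3
150 109 106 107 105 105 104 104 102 100 98 97 94 92 93 104 112 116 116 117 112 98 91 94 96 99 101 102 104 105 105 105 104 103 103 103 104
154 109 107 107 105 104 104 104 102 101 98 96 95 93 92 103 112 114 116 116 111 97 92 94 97 99 101 103 105 106 105 104 104 104 103 103 104
158 168 158 147 119 106 103 103 101 100 97 96 94 92 92 102 112 115 116 116 111 97 92 95 97 99 102 103 105 105 105 104 104 103 103 104 104
162 113 110 106 103 104 105 104 102 100 97 96 95 92 92 102 111 115 115 116 111 98 93 95 98 99 101 104 105 106 104 105 104 103 104 104 104
166 108 106 106 106 104 104 104 101 100 97 96 94 93 92 103 111 115 115 114 104 93 92 96 98 100 102 103 106 105 104 104 103 104 104 104 105
170 108 107 106 104 104 104 103 101 100 97 96 94 92 92 102 110 113 114 113 105 96 93 96 99 100 102 104 105 105 104 104 103 104 104 104 106
174 109 107 107 105 104 104 104 101 100 97 96 94 91 91 102 109 112 114 113 105 96 94 97 99 101 103 104 105 106 104 104 104 103 104 104 106
178 109 107 107 105 106 104 104 102 100 97 95 94 92 91 102 110 113 113 113 105 96 93 98 100 101 104 106 106 105 105 105 104 104 104 105 107
182 109 107 106 105 104 104 104 102 100 97 96 95 92 92 102 109 112 114 112 106 96 95 97 100 102 104 105 106 105 105 105 104 103 104 106 107
186 108 107 107 104 104 104 103 102 100 97 96 94 92 90 94 95 96 101 110 108 98 96 98 100 102 104 106 106 105 106 105 104 104 105 106 107
190 176 167 163 158 158 168 175 171 159 148 137 126 114 100 92 92 93 93 98 102 99 97 100 100 102 104 105 107 105 104 104 104 104 106 107 107
194 215 207 201 194 188 184 179 172 161 149 138 127 114 97 93 91 91 92 94 100 97 96 98 101 103 104 107 106 105 105 104 104 104 106 108 108
198 215 207 202 195 188 184 179 171 161 149 138 125 110 96 92 88 88 90 91 106 142 167 177 170 138 112 107 117 121 108 103 103 105 106 107 109
```

{"name": "carry_out", "arguments": {"deltas": [0,0,0,0,0.0005,0,1,0,0,0,0,0,0.01,1,0,0,0,0,0,0.01,1,0,0,0,0,0,0.01,1,0,0,0,0,0,0.006,1,0,0,0,0,0,0,1]}}

```text
clock: 19.62
eef_pos: [538.3, 219.3, 199.6]
tool_rot: [-3.14, -0.0, 2.025]
force: [0.3, 0.2, -1.5]
width: 13.0
gripper_force: 60.6
```

```bash
python3 f.py
```

```text
t 19.62 pos [538.3 219.3 199.6] rpy [-179.93   -0.    116.  ] Ftool [0.  0.4 1.5] Ttool [ 0.01  0.02 -0.04] w 13.0
```

{"name": "carry_out", "arguments": {"deltas": [0,0,0,0,0,0.004,1,0,0,0,0,0,0.004,1,0,0,0,0,0,0.002,1,0,0,0,0,0,0,1,0,0,0,0,0,0,1]}}

```text
clock: 20.25
eef_pos: [538.7, 219.5, 190.4]
tool_rot: [3.141, -0.0, 2.025]
force: [0.0, -0.1, -1.5]
width: 13.5
gripper_force: 60.6
```

```bash
python3 f.py
```

```text
t 20.25 pos [538.7 219.5 190.4] rpy [179.99  -0.   116.  ] Ftool [-0.1 -0.   1.5] Ttool [-0.03  0.01 -0.01] w 13.5
```

{"name": "carry_out", "arguments": {"deltas": [0,0,0,0,0,0.002,1,0,0,0,0,0,0.001,1,0,0,0,0,0,0,1,0,0,0,0,0,0,1]}}

```text
clock: 20.75
eef_pos: [538.7, 219.5, 187.3]
tool_rot: [-3.142, -0.0, 2.025]
force: [0.7, 0.4, -0.8]
width: 13.2
gripper_force: 60.6
```

```bash
python3 f.py
```

```text
t 20.75 pos [538.7 219.5 187.3] rpy [-180.   -0.  116.] Ftool [0.  0.8 0.8] Ttool [-0.03 -0.02 -0.05] w 13.2
```

{"name": "carry_out", "arguments": {"deltas": [0,0,0,0,0,0.002,1,0,0,0,0,0,0,1,0,0,0,0,0,0,1]}}

```text
clock: 21.12
eef_pos: [538.6, 219.5, 185.2]
tool_rot: [-3.142, -0.0, 2.025]
force: [-0.2, 0.1, -1.3]
width: 13.3
gripper_force: 60.6
```

{"name": "carry_out", "arguments": {"deltas": [0,0,0,0,0,0.001,1,0,0,0,0,0,0,1,0,0,0,0,0,0,1]}}

```text
clock: 21.5
eef_pos: [538.6, 219.5, 184.3]
tool_rot: [3.142, -0.0, 2.025]
force: [-0.2, -0.2, -1.6]
width: 13.5
gripper_force: 60.6
```

{"name": "carry_out", "arguments": {"deltas": [0,0,0,0,0,0.001,1,0,0,0,0,0,0,1,0,0,0,0,0,0,1]}}

```text
clock: 21.88
eef_pos: [538.6, 219.5, 183.3]
tool_rot: [3.142, -0.0, 2.025]
force: [0.6, 0.8, -1.6]
width: 13.2
gripper_force: 60.6
```

{"name": "carry_out", "arguments": {"deltas": [0,0,0,0,0,0.001,1,0,0,0,0,0,0,1,0,0,0,0,0,0,1]}}

```text
clock: 22.25
eef_pos: [538.7, 219.5, 182.3]
tool_rot: [3.142, -0.0, 2.025]
force: [0.5, 0.1, -1.9]
width: 13.2
gripper_force: 60.6
```

{"name": "carry_out", "arguments": {"deltas": [0,0,0,0,0,0.001,1,0,0,0,0,0,0,1,0,0,0,0,0,0,1]}}

```text
clock: 22.62
eef_pos: [538.6, 219.5, 181.3]
tool_rot: [-3.142, -0.0, 2.025]
force: [-0.3, -0.7, -1.0]
width: 13.5
gripper_force: 60.6
```

{"name": "carry_out", "arguments": {"deltas": [0,0,0,0,0,0.001,1,0,0,0,0,0,0,1,0,0,0,0,0,0,1]}}

```text
clock: 23.0
eef_pos: [538.6, 219.5, 180.2]
tool_rot: [-3.141, -0.0, 2.025]
force: [-1.0, 0.4, -0.9]
width: 12.9
gripper_force: 60.6
```

{"name": "carry_out", "arguments": {"deltas": [0,0,0,0,0,0.001,1,0,0,0,0,0,0,1,0,0,0,0,0,0,1]}}

```text
clock: 23.38
eef_pos: [538.6, 219.5, 179.2]
tool_rot: [-3.141, -0.0, 2.025]
force: [-0.3, -1.4, -2.6]
width: 13.4
gripper_force: 60.6
```

{"name": "carry_out", "arguments": {"deltas": [0,0,0,0,0,0.001,1,0,0,0,0,0,0,1,0,0,0,0,0,0,1]}}

```text
clock: 23.75
eef_pos: [538.6, 219.5, 178.4]
tool_rot: [3.142, -0.0, 2.025]
force: [-0.9, -1.7, 0.1]
width: 13.6
gripper_force: 60.9
```

{"name": "carry_out", "arguments": {"deltas": [0,0,0,0,0,0.001,1,0,0,0,0,0,0,1,0,0,0,0,0,0,1]}}

```text
clock: 24.12
eef_pos: [538.7, 219.4, 177.6]
tool_rot: [3.141, -0.0, 2.025]
force: [-1.3, -0.8, 4.9]
width: 13.2
gripper_force: 61.5
```

```bash
python3 f.py
```

```text
t 24.12 pos [538.7 219.4 177.6] rpy [179.99  -0.   116.  ] Ftool [-0.2 -1.5 -4.9] Ttool [0.61 0.09 0.04] w 13.2
```

{"name": "carry_out", "arguments": {"deltas": [0,0,0,0,0,0,1,0,0,0,0,0,0,1,0,0,0,0,0,0,1,0,0,0,0,0,0,1,0,0,0,0,0,0,1,0,0,0,0,0,0,1]}}

```text
clock: 24.88
eef_pos: [538.7, 219.5, 177.6]
tool_rot: [3.141, -0.0, 2.025]
force: [-1.9, -0.1, 5.4]
width: 13.0
gripper_force: 61.5
```

```bash
python3 f.py; python3 - <<'E'
from h import *
cv2.imwrite("pics/end_s.png",ctrl.get_image("scene")[:,:,::-1]);w=ctrl.get_image("wrist")[:,:,::-1]
cv2.imwrite("pics/end.png",np.hstack([cv2.imread("pics/end_s.png")[100:320,180:480],w[0:220,180:480]]))
E
```

```text
t 24.88 pos [538.7 219.5 177.6] rpy [ 1.7999e+02 -1.0000e-02  1.1600e+02] Ftool [ 0.7 -1.8 -5.4] Ttool [0.58 0.04 0.06] w 13.0
```

View pics/end.png

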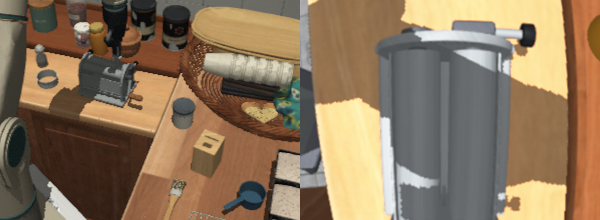

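The gauge sits between the rollers near the right end. The tub (183,112), cutter (48,75) and cup (250,197) look undisturbed, so I'm handing in.

```bash
python3 -c "
from cell import ctrl
print(ctrl.finish_job())"
```

```text
the job is handed in; nothing more can be done
None
```

The right end is the tighter one: the gauge stopped about 9 mm higher there than on the left, and I handed in with it still gripped and snug at the right end, pushing about 6–7 N; the tub, cutter and cup look undisturbed.

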